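# Check the closing gap of a board-test jig with a taper gauge

## Robot

A 7-joint arm with a two-finger parallel gripper is mounted at the origin on the work surface. World frame = base frame: x ahead of the robot, y to its left, z up, the work surface at z = 0. Lengths are in m, angles in rad, forces in N, time in s.
With the tool pointing down it reaches from about 0.4 to 0.85 m from the base axis. Payload 10.4 kg.
Tool frame: the origin (TCP) lies at the very end of the fingers, on their centre line; the grasp point (between the pads) lies 19 mm behind it (r.pinch_z is the distance from the TCP to the grasp point, in m); z points along the fingers, y is the line along which they close (so a half turn about z gives the same grasp; the last joint's range is limited). The gripper opens to 87 mm and grips with 3 to 60 N. Pads are 19 mm wide; open, the fingers measure 117 mm over their backs; the gripper's body (75 mm by 190 mm) begins 51 mm behind the grasp point.
Start: joints at [-1.252, 0.332, -0.065, 1.46, 0.022, 1.35, -0.088], TCP at [0.209, 0.589, 0.223] pointing down, gripper open.
Joint ranges: [-2.6, 2.6], [-0.5, 2.12], [-1.47, 1.34], [0.16, 2.42], [-1.27, 4.41], [0.06, 2.06], [-2.6, 2.6]. Speed limits (rad/s): [2.22, 2.22, 2.79, 2.79, 3.14, 3.14, 3.14].

## Interface

Orientations are given as a unit quaternion [x, y, z, w].
In Python, from bench import sensors, vision, r gives the robot as it stands.
- The arm moves only by the shell command python3 -m crank 'ROWS' [OPENING] [FORCE]. ROWS is JSON, a list of rows, each a list of 2 entries, a list of its own where there are three numbers: the shift along the tool's x, y, z normalised to -1 to 1, where 1 is 3 cm, then the turn about the tool's z normalised to -1 to 1, where 1 is 8 degrees. A call has 1 to 12 rows; each row shifts and turns the commanded pose from where the row before left it, along the tool's axes as they then stand; what a row does not reach is not made up. A row lasts 1/8 s, in which the tool goes at most 62.5 mm and 10.7 degrees, less where a joint would pass 70% of its speed; a pose out of reach is approached as far as the arm can. A call with a number of a shift or a turn outside -1 to 1 is refused whole. A call with a gripper value outside its range is refused whole. OPENING is the opening, from 0 (shut) to 1 (fully open), set as the call begins (- or left out, the last holds). The fingers move at their own pace and stop on an object; FORCE is the grip in N (left out, the last holds). Time passes only in rows, so rows that do not move let the fingers close. It gives the time, the measured TCP pose, the force, the opening and the grip force at its end, in the units of the state.
- sensors.read_state(): the state, without advancing time (a new reading comes with each control period).
- vision.camera(name): name is "scene" or "top" or "wrist"; returns the picture (400x640x3 uint8, red, green, blue); there is no depth.
- vision.camera_model(name): a dict with "vertical_fov" (degrees; the focal length in pixels is half the picture's height over the tangent of half this angle, whatever the lens; pixels are square), "cx", "cy" (the principal point, pixels), "camera_from_world" (4x4, takes a point from world to camera coordinates); the wrist camera has in their place "hand_eye" (4x4, takes a point from camera to tool coordinates, whose origin is the TCP and whose axes are the flange's). Camera axes: x right, y down, z forward; pixel columns grow to the right and rows downward; lengths in m; the calibration is good to about 2 mm. The wrist camera is an equidistant fisheye: a pixel r from the principal point sees the ray r / f radians off the axis. A picture is of the moment at which its call begins: read the wrist's pose just before it. camera_model takes no time and is no camera call.
- r.close_job(): hands the job in; it is judged then, once.
The state is a dict: "time": time; "joint_positions": joint angles; "joint_vel": joint speeds; "joint_torque": joint torques, N m; "ee_pos": TCP position; "eef_rot": TCP orientation; "ft_force": force on the tool from outside, world axes, zero at the start; "torque": the same for the moment, N m; "width": finger opening in m; "grip_force": force on a finger pad.
Only numpy, scipy, OpenCV 4.12 (cv2) and the standard library are available. Lean on these libraries where they do the work, as an engineer would, in place of code of your own. Each camera call takes 0.05 s, during which the arm holds its last target. There are 200 camera calls.

## Task

Pick up the taper gauge and, at the middle of the test jig's front edge, slide its blade straight in between the lower plate and the clear pressure plate, flat on the lower plate and square to the front edge, until it drags snugly against both plates. Do not pry the sprung pressure plate up, and do not disturb the other things on the bench. Finish while still holding the gauge, wedged snugly at that depth, so that the gap can be read off: do not let go.

Things in the scene. Friction and masses are not known exactly. Their poses are not given: they have to be found in the camera images.
- gauge: Taper gauge, 180 mm long, about 0.12 kg, lying flat left or right of the jig. Origin: centre of its flat underside; x towards the blade tip, z up. Steel blade x = -10 to 90 mm, 16 mm wide, thickness growing evenly from 2 mm at the tip to 12 mm at the handle (1 mm per 10 mm). Black plastic handle x = -90 to -10 mm, 20 mm wide, 16 mm high, underside flush with the blade's.
- gauge_grip (a point): Centre of the gauge's handle, half-way up (8 mm above the underside, 140 mm behind the tip); same axes as the gauge. Take the handle here across its 20 mm width.
- gauge_tip (a point): Middle of the blade's tip edge, at the underside; same axes as the gauge.
- jig: Board-test jig, fixed: grey base box, brown lower plate (200 x 180 mm, flat top 55 mm above the bench), clear pressure plate over it, then an aluminium head plate, bridge and shut toggle clamp with red grip, up to 0.23 m high. Origin: centre of its underside. x points from its front edge inwards, away from the robot (turned up to 0.3 rad), y left along the front edge, z up.
- lip (a point): Middle of the lower plate's front edge, on its top face (55 mm above the bench), 25 mm in front of the pressure plate's front edge: a bare lip on which the blade can be laid. Same axes as the jig. The lower plate's top is bare and flat for 120 mm behind this edge.
- press_plate: Clear acrylic pressure plate, 140 mm deep, 166 mm wide, 10 mm thick, level over the lower plate with an open gap of 5 to 9.5 mm (differs each time). Origin: centre of its underside; axes as the jig. It can only rise, against springs: it lifts at about 10 N, then 1 mm per further 2 N. The head plate above is set back 30 mm from its front edge.
- gap_edge (a point): Middle of the pressure plate's lower front edge, i.e. the upper edge of the gap's mouth; same axes as the jig. Its height above lip is the gap. The blade is snug when its tip stands about 10 x (gap - 2 mm) behind this edge (30 to 75 mm).
- screwdriver: Bystander: a loose screwdriver 160 mm long lying on the bench beside the jig, on the side away from the gauge.
- solder_spool: Bystander: a loose spool of solder, 56 mm across, 40 mm high, origin under its centre.
- solvent_bottle: Bystander: a loose white bottle with black cap, 48 mm across, 110 mm high, origin under its centre.
Things that resemble listed ones, but are neither listed nor needed, are in the scene too. There is more than one size of the gauge; the one meant has the size given above.

How it is judged:
On the way, in this order (a step that is already met when the one before it is completed fails the run):
1. the gauge is held in the gripper, clear of the bench (contact force between the fingers and gauge above 2 N and height (world z) of gauge_grip above 0.03 m), for 0.2 s.
2. the blade's tip is in the gap, near the middle of the front edge (contact force between the fingers and gauge above 2 N and x of gauge_tip in the frame of gap_edge above 0.005 m and y of gauge_tip in the frame of gap_edge between -0.025 and 0.025 m and z of gauge_tip in the frame of gap_edge below 0 m), for 0.1 s.
At the end, for the whole second after the job is handed in: Gauge gripped (over 2 N), at rest in the gap: tip 22 to 98 mm behind the pressure plate's front edge, within 25 mm of its middle, flat to 0.05 rad with the tip no more than 2.5 mm above the lower plate, square to 0.15 rad, pressing each plate with over 0.8 N; pressure plate raised less than 2 mm (contact force between the fingers and gauge above 2 N and x of gauge_tip in the frame of gap_edge between 0.022 and 0.098 m and y of gauge_tip in the frame of gap_edge between -0.025 and 0.025 m and angle between gauge's own z axis and vertical below 0.05 rad and z of gauge_tip in the frame of lip below 0.0025 m and angle between the x axis of gauge and the x axis of jig, either way round below 0.15 rad and contact force between gauge and press_plate above 0.8 N and contact force between gauge and jig above 0.8 N and distance of gap_edge from where it was at the start of the episode below 0.002 m and linear speed of gauge below 0.005 m/s); the arm keeps its last pose, push and grip.
It fails at once if the pressure plate is pried up by more than 4 mm (distance of gap_edge from where it was at the start of the episode above 0.004 m).
It fails at once if a bystander is disturbed (moved by more than 20 mm) (distance of any of screwdriver, solder_spool, solvent_bottle from where it was at the start of the episode above 0.02 m).
It also fails if it takes over 45 s, if anything falls off the work surface, if the arm or the gripper's body presses on something with over 40 N, if the wrist force passes 120 N, or if a joint passes its speed limit or range.

## Working session

There is one attempt and no reset: what is moved stays moved. The work goes in short steps, Python scripts to look and compute and a shell command to move; the robot and the scene stay as the last step left them, time stands still between calls to the robot, and variables do not carry over. Pictures are saved under pics/ and viewed, at most 10 in all, crops included, and the job is handed in when it is done.

```bash
ls; mkdir -p pics; cat > h.py <<'E'
import numpy as np,cv2
from bench import sensors,vision,r
from scipy.spatial.transform import Rotation as R
def f(m): return 200/np.tan(np.radians(m["vertical_fov"])/2)
def ray(name,px,m=None,st=None):
    m=m or vision.camera_model(name); u=np.array([px[0]-m["cx"],px[1]-m["cy"]])/f(m)
    if name=="wrist":
        st=st or sensors.read_state(); th=np.linalg.norm(u); d=np.r_[u/th*np.sin(th),np.cos(th)] if th>0 else np.array([0,0,1.])
        H=np.array(m["hand_eye"]); Q=R.from_quat(st["eef_rot"]).as_matrix()
        return Q@H[:3,3]+st["ee_pos"],Q@H[:3,:3]@d
    T=np.array(m["camera_from_world"]); A=T[:3,:3].T
    return -A@T[:3,3],A@np.r_[u,1]
def onz(name,px,z,m=None,st=None):
    o,d=ray(name,px,m,st); return o+d*(z-o[2])/d[2]
def snap(name,fn):
    st=sensors.read_state(); im=vision.camera(name); cv2.imwrite("pics/"+fn,im[:,:,::-1]); return im,st
E
python3 - <<'E'
from h import *
for n in("top","scene","wrist"):
    snap(n,n+"0.png")
    m=vision.camera_model(n);print(n,{k:np.round(v,3).tolist() for k,v in m.items()if not isinstance(v,str)})
print(sensors.read_state())
E
```

```text
pics
top {'vertical_fov': 42.67, 'cx': 316.552, 'cy': 197.263, 'camera_from_world': [[0.022, -1.0, -0.001, 0.01], [-0.989, -0.021, -0.144, 0.578], [0.144, 0.004, -0.99, 1.193], [0.0, 0.0, 0.0, 1.0]]}
scene {'vertical_fov': 44.229, 'cx': 317.545, 'cy': 192.234, 'camera_from_world': [[0.566, 0.824, -0.006, -0.35], [0.687, -0.476, -0.549, -0.355], [-0.456, 0.306, -0.836, 1.567], [0.0, 0.0, 0.0, 1.0]]}
wrist {'vertical_fov': 65.706, 'cx': 316.945, 'cy': 198.75, 'hand_eye': [[0.001, -0.958, -0.287, 0.078], [1.0, 0.001, -0.001, -0.001], [0.001, -0.287, 0.958, -0.162], [0.0, 0.0, 0.0, 1.0]]}
{'time': 0.15, 'joint_positions': array([-1.25159589,  0.33271667, -0.0647049 ,  1.46071645,  0.02161435,
        1.34989915, -0.08847092]), 'joint_vel': array([-0.00089662, -0.00472699, -0.0006131 , -0.00384535,  0.00129703,
       -0.00069899, -0.00132642]), 'joint_torque': array([ 8.38301148e-04, -6.23630404e+01,  2.46870011e-02, -3.90152049e+01,
       -6.12107757e-02,  3.70682683e-02,  8.59030683e-05]), 'ee_pos': array([0.20939785, 0.58858211, 0.22195824]), 'eef_rot': array([ 1.70043335e-01,  9.85436447e-01, -5.18318456e-04, -6.09174348e-05]), 'ft_force': array([-0.18222562, -0.03385091, -0.26002956]), 'torque': array([-0.04058545, -0.01987156,  0.00124795]), 'grip_force': 0.0, 'width': 0.08679691923545343}
```

View pics/top0.png

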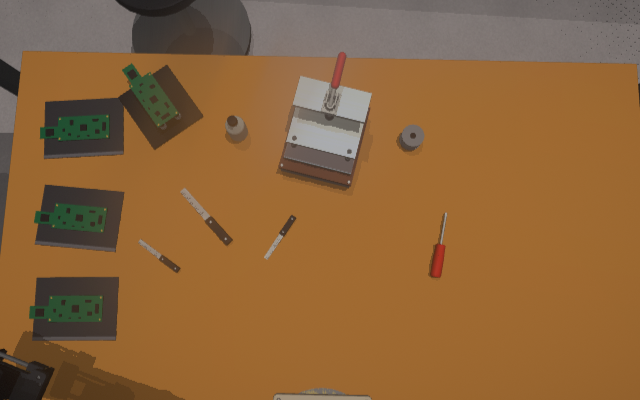

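View pics/scene0.png

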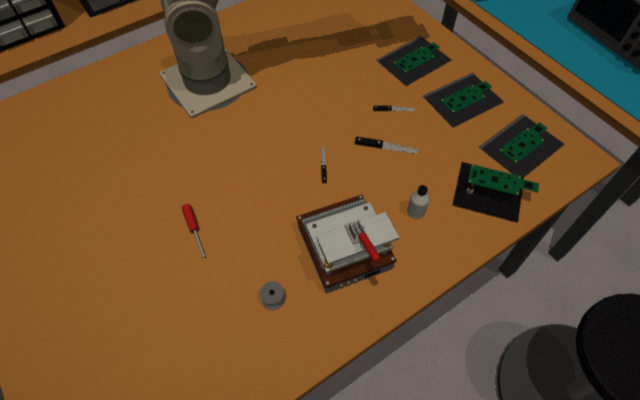

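Candidates for the gauge in the top view are the large one at (206,217), a small one at (159,256) and another small one at (280,237). I'll measure their lengths, and also the jig.

```bash
cat > m.py <<'E'
from h import *
im=cv2.imread("pics/top0.png"); m=vision.camera_model("top")
hsv=cv2.cvtColor(im,cv2.COLOR_BGR2HSV)
# non-orange mask
mask=((hsv[:,:,1]<150)|(hsv[:,:,2]<60)).astype(np.uint8)
mask[:60]=0
n,l,s,c=cv2.connectedComponentsWithStats(mask)
for i in range(1,n):
    if 60<s[i,4]<9000:
        pts=np.argwhere(l==i)[:,::-1].astype(np.float32)
        P=np.array([onz("top",p,0.006,m)[:2] for p in pts]); mu=P.mean(0)
        w,V=np.linalg.eigh(np.cov((P-mu).T)); a=(P-mu)@V[:,1]; b=(P-mu)@V[:,0]
        # dark end
        g=hsv[pts[:,1].astype(int),pts[:,0].astype(int),2].astype(float); sg=-np.sign(np.corrcoef(a,g)[0,1])
        print(c[i].round(),s[i,4],"ctr",(mu+V[:,1]*(a.max()+a.min())/2).round(3),"len",np.ptp(a).round(3),"wid",np.ptp(b).round(3),"tipdir",np.degrees(np.arctan2(*(-sg*V[:,1])[::-1])).round(1))
crop=cv2.resize(im[30:270,130:450],(800,600),interpolation=cv2.INTER_CUBIC); cv2.imwrite("pics/c1.png",crop)
E
python3 m.py
```

```text
[  7. 125.] 2165 ctr [0.678 0.808] len 0.495 wid 0.055 tipdir -176.8
[579.  63.] 533 ctr [ 0.95  -0.563] len 0.477 wid 0.105 tipdir 87.8
[119. 116.] 8415 ctr [0.779 0.531] len 0.409 wid 0.236 tipdir -72.1
[236. 128.] 458 ctr [0.756 0.231] len 0.07 wid 0.051 tipdir -150.9
[411. 137.] 525 ctr [ 0.742 -0.213] len 0.072 wid 0.058 tipdir -32.4
[ 79. 218.] 4934 ctr [0.519 0.613] len 0.212 wid 0.15 tipdir -93.9
[205. 216.] 546 ctr [0.532 0.298] len 0.177 wid 0.02 tipdir 43.5
[443. 227.] 94 ctr [ 0.513 -0.29 ] len 0.08 wid 0.007 tipdir -10.4
[279. 237.] 279 ctr [0.482 0.113] len 0.125 wid 0.013 tipdir 148.2
[158. 255.] 274 ctr [0.432 0.407] len 0.121 wid 0.014 tipdir 54.8
[ 75. 309.] 5361 ctr [0.299 0.603] len 0.212 wid 0.151 tipdir -88.1
[ 23. 379.] 1895 ctr [0.136 0.713] len 0.138 wid 0.11 tipdir -103.8
[319. 395.] 799 ctr [0.114 0.   ] len 0.23 wid 0.028 tipdir 90.9
```

View pics/c1.png

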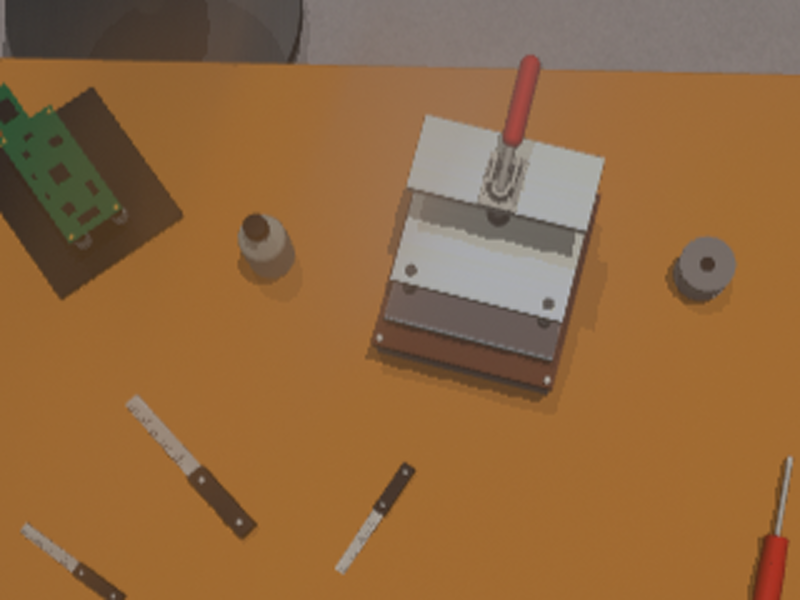

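The clear choice is the large gauge at (206,217): it measures 177 mm, against about 125 mm for the two decoys. The crop shows the lower plate's front corners near crop pixels (375,346) and (548,390).

```bash
python3 - <<'E'
from h import *
m=vision.camera_model("top")
q=lambda x,y,z:onz("top",(130+x/2.5,30+y/2.5),z,m)
a,b=q(374,347,.055),q(549,391,.055)
d=a-b;print("front",a,b,np.linalg.norm(d),"lip",(a+b)/2,"yaw",np.degrees(np.arctan2(-d[0],d[1])))
a,b=q(385,320,.075),q(554,360,.075)
d=a-b;print("plate",a,b,np.linalg.norm(d),(a+b)/2,"yaw",np.degrees(np.arctan2(-d[0],d[1])))
tip=q(132,401,.001);end=q(246,533,.016);print("tip,end",tip,end,np.linalg.norm(tip-end))
g=tip+(end-tip)/np.linalg.norm(end-tip)*.14
st=sensors.read_state();Q=R.from_quat(st["eef_rot"]).as_matrix()
print("grip",g,"shift in tool (units of 3cm)",Q.T@(np.r_[g[:2],.12]-st["ee_pos"])/.03, Q[:,0])
E
```

```text
front [0.6428794  0.11325238 0.055     ] [ 0.60360956 -0.05556789  0.055     ] 0.17332744798050811 lip [0.62324448 0.02884224 0.055     ] yaw -13.094891614512179
plate [0.66517374 0.10208158 0.075     ] [ 0.63001915 -0.05869912  0.075     ] 0.16457909472377022 [0.64759644 0.02169123 0.075     ] yaw -12.333580682964978
tip,end [0.59360192 0.35740922 0.001     ] [0.46388103 0.23484167 0.016     ] 0.17909582521535725
grip [0.49219853 0.26159762 0.01272557] shift in tool (units of 3cm) [-12.53414354  -7.10642171   3.40672113] [-9.42170521e-01  3.35133863e-01 -5.62126766e-05]
```

```bash
python3 -m crank '[[[-1,-0.6,0],0],[[-1,-0.6,0],0],[[-1,-0.6,0],0],[[-1,-0.6,0],0],[[-1,-0.6,0],0],[[-1,-0.6,0],0],[[-1,-0.6,0],0],[[-1,-0.6,0],0],[[-1,-0.6,0],0],[[-1,-0.6,0],0],[[-1,-0.6,0],0],[[-1,-0.5,0],0]]' 1 && python3 -m crank '[[[0,0,0.4],-1],[[0,0,0.4],-1],[[0,0,0.4],-1],[[0,0,0.4],-1],[[0,0,0.4],-1],[[0,0,0.3],-1],[[0,0,0],-1],[[0,0,0],-0.9],[[0,0,0],0]]' 1
python3 - <<'E'
from h import *
snap("wrist","w1.png")
E
```

```text
time: 1.65
ee_pos: [0.4778, 0.2664, 0.2224]
eef_rot: [0.17, 0.985, -0.0, -0.0]
ft_force: [0.5, 1.8, -0.7]
width: 0.0872
grip_force: 0.0
time: 2.78
ee_pos: [0.4771, 0.2674, 0.1533]
eef_rot: [-0.371, 0.929, 0.0, -0.0]
ft_force: [0.1, 0.2, -0.6]
width: 0.087
grip_force: 0.0
```

View pics/w1.png

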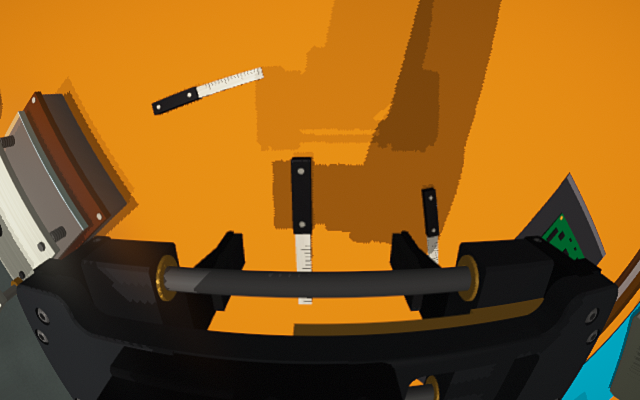

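The wrist view shows the handle (301,157)–(302,234), with the blade pointing down the picture to its tip near (305,303). The small decoys are at (205,92) and (430,215). Next I work out the grasp correction.

```bash
python3 - <<'E'
from h import *
im=cv2.imread("pics/w1.png");g=cv2.cvtColor(im,cv2.COLOR_BGR2HSV)
k=(g[150:245,285:320,2]<50).astype(np.uint8)
n,l,s,c=cv2.connectedComponentsWithStats(k);i=1+s[1:,4].argmax();p=np.argwhere(l==i)[:,::-1]+[285,150]
print(s[i],c[i]+[285,150])
P=np.array([onz("wrist",q,.016)[:2] for q in p]);mu=P.mean(0);w,V=np.linalg.eigh(np.cov((P-mu).T));a=(P-mu)@V[:,1];b=(P-mu)@V[:,0]
ctr=mu+V[:,1]*(a.max()+a.min())/2+V[:,0]*(b.max()+b.min())/2
print("len",np.ptp(a),"wid",np.ptp(b),ctr)
st=sensors.read_state();Q=R.from_quat(st["eef_rot"]).as_matrix()
d=V[:,1]; x=Q[:2,0]; d=d*np.sign(d@x); ang=np.degrees(np.arctan2(x[0]*d[1]-x[1]*d[0],x@d))
print("turn tool z",-ang,"shift",Q.T@(np.r_[ctr,0]-st["ee_pos"])/.03, "gauge dir",np.degrees(np.arctan2(-d[1],-d[0])))
E
```

```text
[   6    7   21   77 1380] [301.29927536 194.45724638]
len 0.08003670587592769 wid 0.019516921688366835 [0.49384851 0.26056078]
turn tool z -0.48448062801359115 shift [-0.24677699 -0.54932923  5.11286461] gauge dir 43.93830248809404
```

```bash
python3 -m crank '[[[-0.25,-0.55,0.8],-0.05],[[0,0,0.8],0],[[0,0,0.8],0],[[0,0,0.8],0],[[0,0,0.8],0],[[0,0,0.5],0],[[0,0,0.3],0],[[0,0,0.15],0],[[0,0,0],0],[[0,0,0],0]]' 1 && python3 -m crank '[[[0,0,0],0],[[0,0,0],0],[[0,0,0],0],[[0,0,0],0],[[0,0,0],0],[[0,0,0],0]]' 0 30
```

```text
time: 4.08
ee_pos: [0.4945, 0.261, 0.0057]
eef_rot: [-0.375, 0.927, 0.0, 0.0]
ft_force: [-0.7, -0.2, -0.4]
width: 0.087
grip_force: 0.0
time: 4.82
ee_pos: [0.4941, 0.2608, 0.005]
eef_rot: [-0.375, 0.927, 0.0, -0.0]
ft_force: [0.6, 0.2, -0.9]
width: 0.0351
grip_force: 0.0
```

```bash
python3 -m crank '[[[0,0,0],0],[[0,0,0],0],[[0,0,0],0]]' 0 30 && python3 -m crank '[[[0,0,-0.6],0],[[0,0,-1],0],[[0,0,-1],0],[[0,0,-1],0],[[0,0,-0.6],0],[[0,0,0],0],[[0,0,0],0]]'
python3 - <<'E'
from h import *
st=sensors.read_state();Q=R.from_quat(st["eef_rot"]).as_matrix()
y=np.radians(-12.8);d=np.array([np.cos(y),np.sin(y),0]);lip=np.array([.623,.0285,.055])
print("now dir",np.degrees(np.arctan2(-Q[1,0],-Q[0,0])))
t=lip-d*.165  # grip 140 behind tip, tip 25mm short of the lip
print("target",t,"shift in current tool axes",Q.T@(np.r_[t[:2],st["ee_pos"][2]]-st["ee_pos"])/.03)
E
```

```text
time: 5.2
ee_pos: [0.494, 0.2608, 0.005]
eef_rot: [-0.375, 0.927, 0.0, 0.0]
ft_force: [0.2, -0.1, 0.7]
width: 0.0199
grip_force: 30.0
time: 6.08
ee_pos: [0.4935, 0.2604, 0.13]
eef_rot: [-0.375, 0.927, -0.0, -0.001]
ft_force: [-0.4, -0.2, -1.7]
width: 0.0194
grip_force: 30.0
now dir 44.01891212799982
target [0.46210036 0.0650555  0.055     ] shift in current tool axes [ 5.27856311 -3.95575301  0.00631388]
```

```bash
python3 -m crank '[[[0.6,-0.4,0],0],[[0.9,-0.7,0],0],[[0.9,-0.7,0],0],[[0.9,-0.7,0],0],[[0.9,-0.7,0],0],[[0.9,-0.7,0],0],[[0.18,-0.06,0],0],[[0,0,0],0]]' && python3 -m crank '[[[0,0,0],0.5],[[0,0,0],1],[[0,0,0],1],[[0,0,0],1],[[0,0,0],1],[[0,0,0],1],[[0,0,0],1],[[0,0,0],0.6],[[0,0,0],0],[[0,0,0],0]]'
python3 - <<'E'
from h import *
snap("wrist","w2.png");snap("scene","s2.png");snap("top","t2.png")
E
```

```text
time: 7.08
ee_pos: [0.4621, 0.0648, 0.1306]
eef_rot: [-0.374, 0.927, 0.0, -0.0]
ft_force: [-0.4, 0.4, -0.9]
width: 0.0198
grip_force: 30.0
time: 8.32
ee_pos: [0.4626, 0.0658, 0.1309]
eef_rot: [0.11, 0.994, -0.0, -0.0]
ft_force: [0.5, 0.2, -0.9]
width: 0.0196
grip_force: 30.0
```

View pics/w2.png

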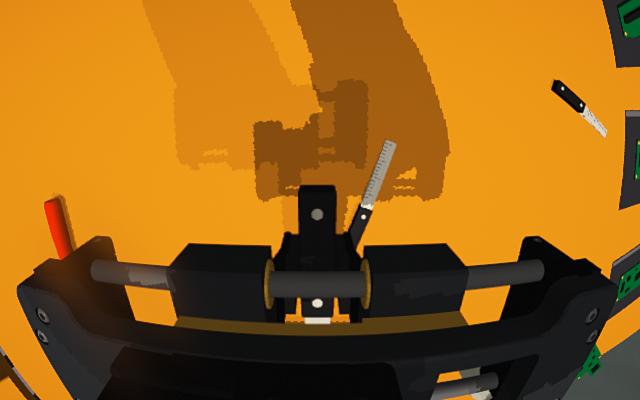

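The wrist view shows the gauge held square in the fingers: handle end at (318,186), handle/blade boundary at (318,320). The gripper body hides the tip and the jig, so I'll check those in the top and scene views.

```bash
python3 - <<'E'
from h import *
a=cv2.imread("pics/t2.png")[100:250,240:400];b=cv2.imread("pics/s2.png")[110:300,240:420]
a=cv2.resize(a,None,fx=4,fy=4)[:, :];b=cv2.resize(b,None,fx=3,fy=3)
cv2.imwrite("pics/t2c.png",cv2.resize(cv2.imread("pics/t2.png")[100:250,230:430],(800,600)))
cv2.imwrite("pics/s2c.png",cv2.resize(cv2.imread("pics/s2.png")[130:280,240:440],(800,600)))
E
```

```text
(no output)
```

View pics/t2c.png

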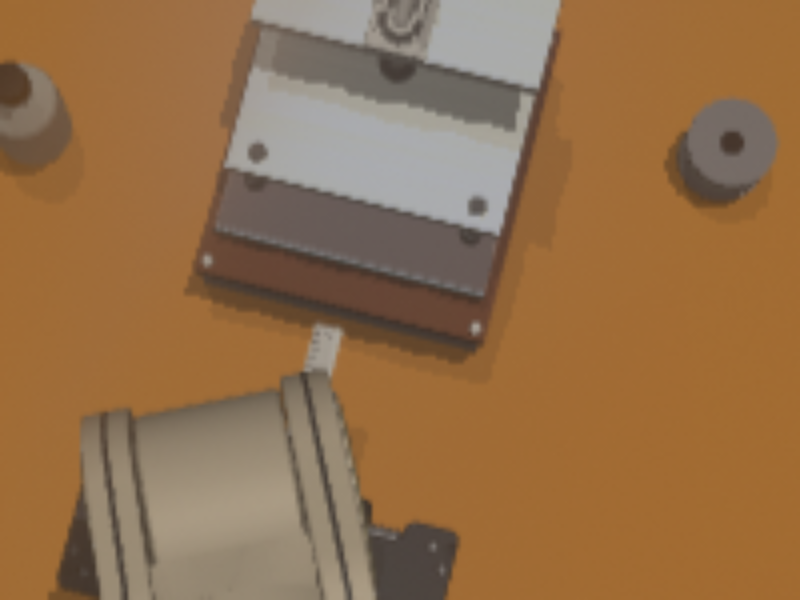

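View pics/s2c.png

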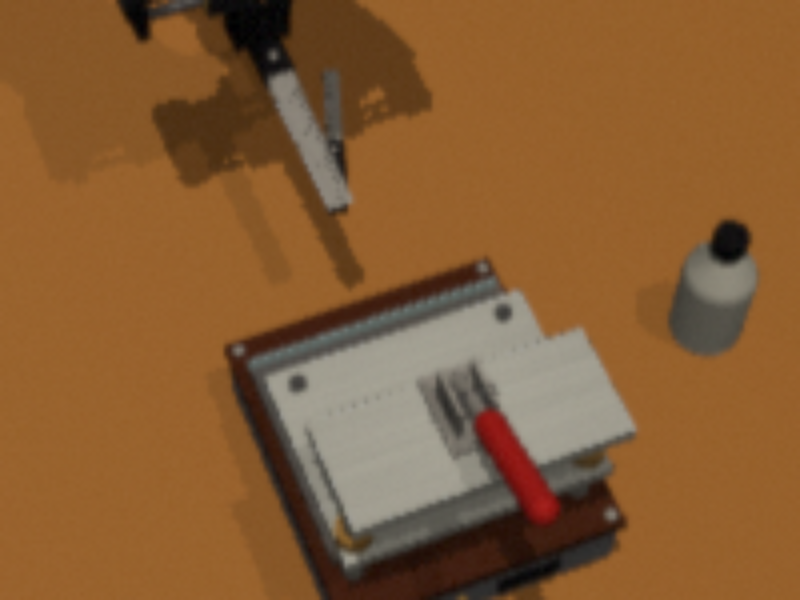

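```bash
python3 - <<'E'
from h import *
def T(x,y,z):return onz("top",(230+x/4,100+y/4),z)
def S(x,y,z):return onz("scene",(240+x/4,130+y/4),z)
st=sensors.read_state();Q=R.from_quat(st["eef_rot"]).as_matrix();e=st["ee_pos"]
print("gauge dir",np.degrees(np.arctan2(-Q[1,0],-Q[0,0])),"tip from arm",e-Q[:,0]*.14)
for F,a,b,t in((T,(195,272),(481,344),(327,325)),(S,(487,262),(228,350),(339,209))):
    a=F(*a,.055);b=F(*b,.055);d=a-b;L=np.linalg.norm(d);y=d/L;x=np.array([y[1],-y[0],0]);lip=(a+b)/2;t=F(*t,.127)
    print("L",L,"lip",lip,"yaw",np.degrees(np.arctan2(-d[0],d[1])),"tip",t,"tip in jig",(t-lip)@x,(t-lip)@y)
    # pressure plate front in top
for nm,p in(("L",(216,232)),("R",(484,296))): print(nm,T(*p,.073))
E
```

```text
gauge dir -12.711611334076292 tip from arm [0.59924003 0.03460263 0.1309371 ]
L 0.17708898576859725 lip [0.62470403 0.02912433 0.055     ] yaw -13.114657096134573 tip [0.60140002 0.03424515 0.127     ] tip in jig -0.023858107414683187 -0.000300435709915188
L 0.17641338193801298 lip [0.6321151  0.02905773 0.055     ] yaw -13.022876978288682 tip [0.60465304 0.03211684 0.127     ] tip in jig -0.027445082811163094 -0.003207868246235032
L [0.66562002 0.10222258 0.073     ]
R [ 0.6303757  -0.05740991  0.073     ]
```

```bash
python3 -m crank '[[[0,0,0.6],0],[[0,0,0.8],0],[[0,0,0.6],0],[[0,0,0.2],0],[[0,0,0],0],[[0,0,0],0],[[0,0,0],0]]' && python3 -m crank '[[[-0.3,0,0],0],[[-0.4,0,0],0],[[-0.4,0,0],0],[[-0.2,0,0],0],[[0,0,0],0],[[0,0,0],0],[[0,0,0],0]]'; python3 - <<'E'
from h import *
im,_=snap("scene","s3.png");cv2.imwrite("pics/s3c.png",cv2.resize(im[150:240,270:390,::-1],(800,600)))
print(sensors.read_state()["ee_pos"])
E
```

```text
time: 9.35
ee_pos: [0.4631, 0.0654, 0.0656]
eef_rot: [0.111, 0.994, 0.0, 0.0]
ft_force: [0.6, -0.5, -1.7]
width: 0.0198
grip_force: 30.0
time: 10.22
ee_pos: [0.5005, 0.0568, 0.065]
eef_rot: [0.111, 0.994, 0.0, -0.0]
ft_force: [-0.2, -0.1, -1.4]
width: 0.0196
grip_force: 30.0
[0.50052411 0.05676832 0.06506313]
```

View pics/s3c.png

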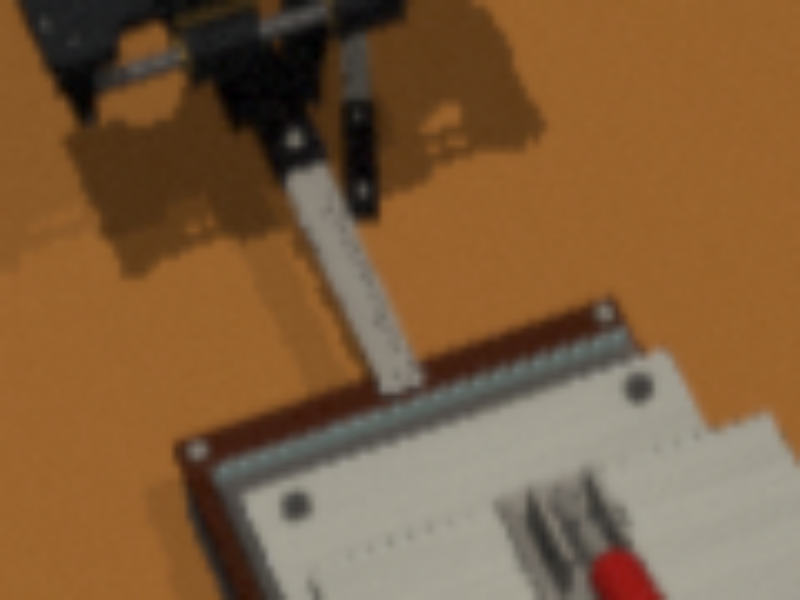

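The scene crop shows the tip over the lip at crop (402,388), near the middle and just short of the clear plate's edge. I'll lower it gently until it makes contact.

```bash
python3 -m crank '[[[0,0,0.06],0],[[0,0,0.05],0],[[0,0,0],0],[[0,0,0],0]]' | egrep 'ee_pos|ft'; python3 -m crank '[[[0,0,0.03],0],[[0,0,0],0],[[0,0,0],0]]'| egrep 'ee_pos|ft';python3 -m crank '[[[0,0,0.03],0],[[0,0,0],0],[[0,0,0],0]]'| egrep 'ee_pos|ft'
```

```text
ee_pos: [0.5008, 0.0566, 0.0617]
ft_force: [-0.6, -0.7, -1.2]
ee_pos: [0.5008, 0.0566, 0.0608]
ft_force: [0.4, -0.2, -0.5]
ee_pos: [0.5008, 0.0566, 0.06]
ft_force: [-0.8, -0.5, -0.2]
```

```bash
for i in 1 2; do python3 -m crank '[[[0,0,0.02],0],[[0,0,0],0],[[0,0,0],0]]'| egrep 'ee_pos|ft'; done; python3 - <<'E'
from h import *
F=[]
for i in range(6): vision.camera("wrist"); s=sensors.read_state();F.append(np.r_[s["ft_force"],s["torque"]])
print(np.mean(F,0).round(2))
E
```

```text
ee_pos: [0.5008, 0.0566, 0.0594]
ft_force: [-0.5, 0.7, -1.1]
ee_pos: [0.5007, 0.0567, 0.0587]
ft_force: [-1.0, 0.3, 0.6]
[-0.94  0.16  0.57  0.03  0.06  0.03]
```

```bash
python3 -m crank '[[[-0.1,0,0],0],[[-0.15,0,0],0],[[-0.15,0,0],0],[[-0.15,0,0],0],[[-0.1,0,0],0],[[0,0,0],0],[[0,0,0],0]]'| egrep 'time|ee_pos|ft'
python3 -m crank '[[[-0.1,0,0],0],[[-0.15,0,0],0],[[-0.15,0,0],0],[[0,0,0],0],[[0,0,0],0]]'| egrep 'time|ee_pos|ft'
python3 - <<'E'
from h import *
im,_=snap("scene","s4.png");cv2.imwrite("pics/s4c.png",cv2.resize(im[150:240,270:390,::-1],(800,600)))
F=[]
for i in range(4): vision.camera("wrist"); s=sensors.read_state();F.append(np.r_[s["ft_force"],s["torque"]])
print(np.mean(F,0).round(2))
E
```

```text
time: 13.45
ee_pos: [0.5202, 0.0522, 0.0589]
ft_force: [1.3, -1.0, 1.8]
time: 14.08
ee_pos: [0.532, 0.0495, 0.0589]
ft_force: [2.0, -0.4, 0.5]
[ 1.27  0.01  0.9  -0.08 -0.49 -0.01]
```

View pics/s4c.png

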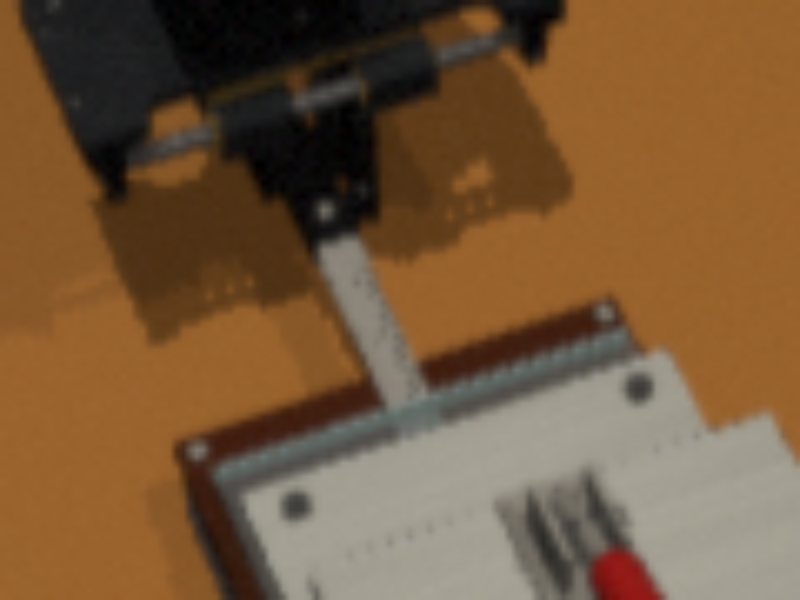

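The blade is now visible under the clear plate at crop (410,410), central and square. I'll keep advancing in small steps and watch the force.

```bash
cat > ft.py <<'E'
from h import *
F=[]
for i in range(5): vision.camera("wrist"); s=sensors.read_state();F.append(np.r_[s["ft_force"],s["torque"]])
Q=R.from_quat(s["eef_rot"]).as_matrix();d=-Q[:,0];F=np.mean(F,0)
print("t",round(s["time"],2),"along",round(float(s["ee_pos"]@d),4),"z",round(s["ee_pos"][2],4),"Falong",round(float(F[:3]@d),2),"Fz",F[2].round(2),"T",F[3:].round(2),"tip past edge est",((s["ee_pos"]-[.627,.029,0])@d+.115).round(4))
E
for i in 1 2 3 4; do python3 -m crank '[[[-0.1,0,0],0],[[-0.06,0,0],0],[[0,0,0],0]]'>/dev/null; python3 ft.py; done
```

```text
t 14.95 along 0.512 z 0.0587 Falong -1.87 Fz 2.62 T [ 0.07  0.19 -0.01] tip past edge est 0.022
t 15.57 along 0.5173 z 0.0589 Falong -0.28 Fz 1.9 T [ 0.   -0.16  0.03] tip past edge est 0.0272
t 16.2 along 0.5218 z 0.0588 Falong -1.47 Fz 2.36 T [ 0.01  0.11 -0.01] tip past edge est 0.0318
t 16.82 along 0.5268 z 0.0588 Falong -1.63 Fz 2.64 T [ 0.01  0.01 -0.  ] tip past edge est 0.0367
```

```bash
for i in 1 2 3 4; do python3 -m crank '[[[-0.08,0,0],0],[[-0.05,0,0],0],[[0,0,0],0]]'>/dev/null; python3 ft.py; done
```

```text
t 17.45 along 0.5281 z 0.058 Falong -9.58 Fz 6.23 T [ 0.44  1.96 -0.01] tip past edge est 0.038
t 18.07 along 0.5283 z 0.0567 Falong -20.73 Fz 7.55 T [ 0.99  4.38 -0.01] tip past edge est 0.0381
t 18.7 along 0.5314 z 0.0564 Falong -23.42 Fz 8.23 T [ 1.08  4.92 -0.01] tip past edge est 0.0412
t 19.32 along 0.5348 z 0.0563 Falong -25.04 Fz 8.8 T [ 1.2   5.31 -0.06] tip past edge est 0.0446
```

Snug contact was at about 38 mm, and I've since pushed on to about 25 N. I'll back the command off to relax the push, then check the pose.

```bash
for i in 1 2; do python3 -m crank '[[[0.1,0,0],0],[[0,0,0],0],[[0,0,0],0]]' | egrep 'eef_rot|grip'; python3 ft.py; done
python3 - <<'E'
from h import *
im,_=snap("scene","s5.png");cv2.imwrite("pics/s5c.png",cv2.resize(im[150:240,270:390,::-1],(800,600)))
im,_=snap("wrist","w5.png")
E
```

```text
eef_rot: [0.111, 0.994, -0.0, -0.004]
grip_force: 30.0
t 19.95 along 0.5351 z 0.0571 Falong -13.05 Fz 4.05 T [ 0.77  2.93 -0.  ] tip past edge est 0.0449
eef_rot: [0.111, 0.994, -0.0, -0.001]
grip_force: 30.0
t 20.57 along 0.5354 z 0.0584 Falong -5.17 Fz -0.44 T [0.56 1.39 0.06] tip past edge est 0.0453
```

View pics/s5c.png

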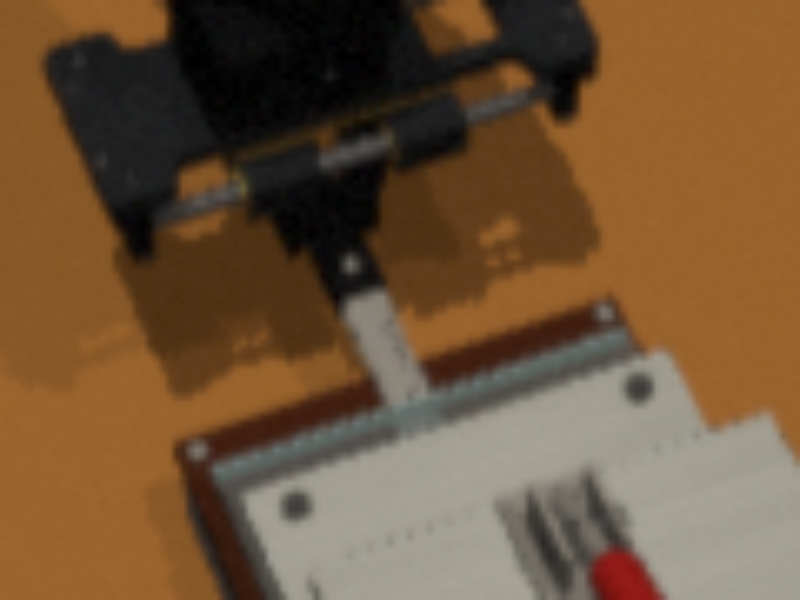

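The blade is central, square and well under the clear plate (crop 415,410). Push has settled at about 5 N. I'll hold briefly to confirm it's at rest, then hand in.

```bash
python3 -m crank '[[[0,0,0],0],[[0,0,0],0],[[0,0,0],0],[[0,0,0],0]]'; python3 ft.py; python3 -c "
from bench import r
print(r.close_job())"
```

```text
time: 21.18
ee_pos: [0.5589, 0.0435, 0.0584]
eef_rot: [0.111, 0.994, 0.0, -0.001]
ft_force: [-5.4, 2.1, -1.1]
width: 0.0195
grip_force: 30.0
t 21.43 along 0.5353 z 0.0583 Falong -4.99 Fz -0.49 T [0.54 1.4  0.02] tip past edge est 0.0452
the job is handed in; nothing more can be done
None
```

I handed the job in with the gauge still gripped at 30 N and wedged in the gap, its tip an estimated 38–45 mm behind the pressure plate's edge under about 5 N of push; a brief overshoot to 25 N may have raised the plate slightly (about 0.7 mm at most by my estimate), and no verdict came back.

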